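Index the marking collar and lock it with its pin

TASK

The aluminium collar sits loose in the round marking fixture at the wrong angle. Turn it by its blue hexagon until either of its two holes lines up with the red index mark on the fixture, then take the orange-headed index pin from its stand and push it down through the collar into the fixture until it is fully home, and let go. Leave the tape roll, dropper bottle, safety glasses and caliper where they are.

Things in the scene. Friction and masses are not known exactly. Their poses are not given: they have to be found in the camera images.
- fixture: Round dark-steel fixture fixed to the desk: grey foot 204 mm across, 10 mm high; on it a body 184 mm across, top 32 mm above the desk. Origin on the desk under its centre, z up. A bore 70 mm across, down to the foot, holds the collar. Its x axis points from the centre to its one index hole and the red index mark on the rim just beyond it.
- index_hole (a point): Mouth centre of the fixture's index hole, in the top of its body (32 mm above the desk), 58 mm from the fixture's centre along the fixture's x axis. 19 mm across, 22 mm deep; the collar's flange covers it until a collar hole is over it. Axes as the fixture's.
- collar: Loose aluminium collar, 0.45 kg, turns freely either way in the bore (1 mm play), stays where left. Origin: centre of its underside, 10 mm above the desk; z up. Flange 152 mm across, 12 mm thick, top 45 mm above the desk, two 19 mm through holes 58 mm from the axis, along the collar's +x and -x; either will do; a short black line runs from each to the rim.
- collar_grip (a point): On the collar's axis at the height to grip, 25 mm above the flange (70 mm above the desk), inside the blue hexagon: 34 mm across flats, 40 mm high from the flange up to 85 mm above the desk, brass disc on top. Two corners lie on the collar's x axis, so flat normals are at 30, 90, 150 deg from that axis. Axes as the collar's.
- pin_head (a point): Centre of the pin's orange head (26 mm across, 45 mm high, grip here). Loose upright pin, 90 g, 82 mm long, z axis from tip to head; head centre 59.5 mm above the tip. Below the head a shoulder 30 mm across, 5 mm thick, underside 32 mm above the tip; then a steel shank 14 mm across, its last 7 mm tapered to 7 mm.
- pin_tip (a point): Lower end of the pin, on its axis; axes as the pin's. At the start the shoulder rests on the stand. Fully home, the shoulder lies on the collar's flange and the tip is 19 mm below the mouth of the index hole (13 mm above the desk).
- stand: Fixed grey round stand of the pin, 68 mm across, on a black foot 80 mm across; its top is 42 mm above the desk, with a hole 17 mm across in the middle, in which the pin stands loosely. Origin on the desk under its centre.
- tape: Roll of tape, 104 mm across and 25 mm high, lying on the desk. Origin under its centre. To be left alone.
- dropper: Small brown dropper bottle, 34 mm across and 102 mm high, standing. Origin under its centre. To be left alone.
- glasses: Safety glasses with green lens, 154 x 146 x 51 mm, lying on the desk. Origin under the centre. To be left alone.
- gauge: Caliper, 74 x 230 x 16 mm, lying on the desk. Origin under its centre. To be left alone.
There are look-alikes about, which are no part of the job. What is shaped like the part that bears pin_head but purple or turquoise is not meant.

How it is judged:
On the way, in this order (a step that is already met when the one before it is completed fails the run):
1. one of the collar's holes is in line with the fixture's index hole (within 7 degrees) (angle between the x axis of collar and the x axis of fixture, either way round below 0.122 rad), for 0.2 s.
2. the pin is through the collar and at least 16 mm down in the fixture's index hole (horizontal distance between pin_tip and index_hole below 0.008 m and z of pin_tip in the frame of index_hole below -0.016 m), for 0.1 s.
At the end, for the whole second after the job is handed in: The pin stands upright (7 deg) through a collar hole, its tip within 8 mm of the index hole's axis and at least 16 mm below its mouth (19 = home). The collar sits in the bore: raised under 2.5 mm, within 4 mm of centre, tilted under 3 deg, a hole in line with the index hole within 7 deg (all of step 2 and angle between pin_head's own z axis and vertical below 0.12 rad and angle between the x axis of collar and the x axis of fixture, either way round below 0.122 rad and horizontal distance between collar and fixture below 0.004 m and z of collar in the frame of fixture below 0.0125 m and angle between collar's own z axis and vertical below 0.05 rad); the robot touches nothing.
It fails at once if the tape roll, dropper bottle, safety glasses or caliper was moved by more than 30 mm (distance of any of tape, dropper, glasses, gauge from where it was at the start of the episode above 0.03 m).
It also fails if it takes over 48 s, if anything falls off the work surface, if the arm or the gripper's body presses on something with over 40 N, if the wrist force passes 120 N, or if a joint passes its speed limit or range.

ROBOT

A 6-joint arm with a two-finger parallel gripper is mounted at the origin on the work surface; the furniture and walls round the work are solid. World frame = base frame: x ahead of the robot, y to its left, z up, the work surface at z = 0. Lengths are in m, angles in rad, forces in N, time in s.
With the tool pointing down it reaches from about 0.35 to 0.775 m from the base axis. Payload 5.5 kg.
Tool frame: the origin (TCP) lies at the very end of the fingers, on their centre line; the grasp point (between the pads) lies 19 mm behind it; z points along the fingers, y is the line along which they close (so a half turn about z gives the same grasp; the last joint's range is limited). The gripper opens to 85 mm and grips with 20 to 120 N. Pads are 22 mm wide; open, the fingers measure 114 mm over their backs; the gripper's body (76 mm by 85 mm) begins 54 mm behind the grasp point. The pads swing forward as they close: fully open they stand 13 mm farther back than shut.
Start: joints at [-0.827, 0.313, 0.046, 1.304, 0, 1.431], TCP at [0.445, -0.365, 0.231] pointing down, gripper open.
Joint ranges: [-2.76, 2.76], [-0.86, 1.69], [-1.03, 1.26], [-2.2, 2.34], [-1.47, 1.5], [-3.14, 3.14]. Speed limits (rad/s): [2.57, 2.57, 3.14, 3.14, 3.14, 3.14].

INTERFACE

Orientations are given as a unit quaternion [w, x, y, z].
In Python, from workcell import env, cams, ticket, spotter gives the robot as it stands.
- The arm moves only by the tool jog_arm, never from a script. Its argument "increments" is a list that holds one entry, the list of rows, each a list of 7 numbers: the shift along the tool's x, y, z in units of 0.25 m (1.0 is 0.25 m), then the turn, a rotation vector about the tool's x, y, z in units of 180 degrees (1.0 is 180 degrees), then the closure in counts, from 0 (fully open) to 255 (shut). A call has 1 to 20 rows; each row shifts and turns the commanded pose from where the row before left it, along the tool's axes as they then stand; what a row does not reach is not made up. A row lasts 1/10 s, in which the tool goes at most 50 mm and 8.59 degrees, less where a joint would pass 70% of its speed; a pose out of reach is approached as far as the arm can. A call with a number of a shift or a turn outside -1 to 1 is refused whole. A call with a gripper value outside its range is refused whole. The fingers move at their own pace and stop on an object; "force" is the grip in N (left out, the last holds). Time passes only in rows, so rows that do not move let the fingers close. It gives the time, the measured TCP pose, the force, the opening and the grip force at its end, in the units of the state.
- env.get_state(): the state, without advancing time (a new reading comes with each control period).
- cams.read_camera(name): name is "scene" or "top" or "wrist"; returns a dict with "pixels" (400x640x3 uint8, red, green, blue), "fx", "fy", "cx", "cy" (pixels), "xyz" and "attitude" of the camera in the world; the wrist camera has in their place "mount" (4x4, takes a point from camera to tool coordinates, whose origin is the TCP and whose axes are the flange's). Camera axes: x right, y down, z forward; pixel columns grow to the right and rows downward; lengths in m; the calibration is good to about 2 mm. A picture is of the moment at which its call begins: read the wrist's pose just before it. There is no depth.
- ticket.hand_in(): hands the job in; it is judged then, once.
Trained networks look in the newest picture that a camera, given by its name, has taken for a name from the list of things; names that differ only in an ending like _2 or _b are one class to them, and where a whole thing is asked for, a point or a joint stands for the part that bears it (a point fixed in the world has none). Each returns a list of dicts, best first, with "conf" (0 to 1); they miss things now and then, are a little off and sometimes report something else, mostly with a low value. They report only what shows in the picture. A call takes as long as a camera call. They do not tell look-alikes from the thing itself.
- spotter.find_in(target, camera): "uv" ([column, row] in pixels, amid what is visible of it).
- spotter.cut_out(target, camera): "region" (400x640 bool, what is visible of it) and "uv" ([column, row] in pixels, amid what is visible of it).
- spotter.landmark_of(target, camera): "uv" ([column, row] in pixels: a listed point, or the origin of a listed thing).
The state is a dict: "clock": time; "joint_pos": joint angles; "qvel": joint speeds; "tau": joint torques, N m; "tcp_pos": TCP position; "orientation": TCP orientation; "wrist_force": force on the tool from outside, world axes, zero at the start; "ft_torque": the same for the moment, N m; "finger_gap": finger opening in m; "grip_force": force on a finger pad.
Only numpy, scipy, OpenCV 4.12 (cv2) and the standard library are available. Lean on these libraries where they do the work, as an engineer would, in place of code of your own. Each camera call takes 0.05 s, during which the arm holds its last target. There are 200 camera calls.

## Working session

There is one attempt and no reset: what is moved stays moved. The work goes in short steps, Python scripts to look and compute and a tool call to move; the robot and the scene stay as the last step left them, time stands still between calls to the robot, and variables do not carry over. Pictures are saved under pics/ and viewed, at most 13 in all, crops included, and the job is handed in when it is done.

Besides the shell and the picture viewer there is one more tool, called as a command line: name --argument value ..., lists and objects as JSON in quotes. jog_arm: Moves the arm, as the interface text tells. Shifts and turns lie within -1 to 1; 1 stands for 0.25 m of shift or 180 degrees of turn. Its arguments: {"type":"object","properties":{"increments":{"type":"array"},"force":{"type":"number"}},"required":["increments"]}

```bash
ls; mkdir -p pics
cat > h.py <<'E'
import numpy as np, cv2
from scipy.spatial.transform import Rotation as R
from workcell import env, cams, ticket, spotter
def q2R(q): return R.from_quat([q[1],q[2],q[3],q[0]]).as_matrix()
def cam(name):
    s=env.get_state(); c=cams.read_camera(name)
    K=(c['fx'],c['fy'],c['cx'],c['cy'])
    if name=='wrist':
        T=np.eye(4);T[:3,:3]=q2R(s['orientation']);T[:3,3]=s['tcp_pos'];M=T@np.array(c['mount'])
        Rc,p=M[:3,:3],M[:3,3]
    else:
        a=np.array(c['attitude']); Rc=q2R(a) if a.shape==(4,) else a; p=np.array(c['xyz'])
    return c['pixels'],K,Rc,p
def onz(uv,C,z):
    _,K,Rc,p=C; d=Rc@np.array([(uv[0]-K[2])/K[0],(uv[1]-K[3])/K[1],1]); return p+d*(z-p[2])/d[2]
def proj(P,C):
    _,K,Rc,p=C; q=Rc.T@(np.array(P)-p); return np.array([q[0]/q[2]*K[0]+K[2],q[1]/q[2]*K[1]+K[3]])
def save(n,img): cv2.imwrite('pics/'+n,cv2.cvtColor(np.ascontiguousarray(img),cv2.COLOR_RGB2BGR))
E
python3 - <<'E'
from h import *
s=env.get_state(); print({k:np.round(v,3) for k,v in s.items()})
out=[]
for n in ['top','scene']:
    C=cam(n); out.append(C[0]); print(n,C[1],C[3])
    for t,z in [('fixture',0),('index_hole',.032),('collar',.01),('collar_grip',.07),('pin_head',.0695),('stand',0),('tape',0),('dropper',0),('glasses',0),('gauge',0)]:
        for d in spotter.landmark_of(t,n)[:4]: print(t,np.round(d['uv'],1),round(d['conf'],2),np.round(onz(d['uv'],C,z)[:2],3))
    save(n+'.png',C[0])
E
```

```text
pics
{'clock': np.float64(0.0), 'joint_pos': array([-0.827,  0.314,  0.045,  1.304, -0.   ,  1.431]), 'qvel': array([-0.   , -0.001, -0.001, -0.   ,  0.   , -0.   ]), 'tau': array([ 0.0000e+00, -4.8062e+01,  2.9853e+01,  1.9000e-02, -0.0000e+00,
        0.0000e+00]), 'tcp_pos': array([ 0.444, -0.364,  0.23 ]), 'orientation': array([-0.001,  0.904,  0.428, -0.   ]), 'wrist_force': array([ 0.151, -0.303,  0.115]), 'ft_torque': array([-0.024, -0.019, -0.017]), 'grip_force': np.float64(0.0), 'finger_gap': np.float64(0.086)}
top (438.6201500856145, 438.6201500856145, 320.1382708987697, 198.63968098514044) [ 0.50067062 -0.11298012  1.15128868]
index_hole [411.4 184.1] 0.92 [ 0.607 -0.321]
collar [403.5 210. ] 0.78 [ 0.541 -0.306]
collar_grip [406.5 207.4] 0.56 [ 0.546 -0.303]
pin_head [252.7 230. ] 0.63 [0.481 0.074]
pin_head [317.  145.1] 0.58 [ 0.696 -0.079]
pin_head [310.3 226.8] 0.54 [ 0.492 -0.068]
pin_head [300.  185.9] 0.48 [ 0.593 -0.04 ]
stand [300.8 189.7] 0.88 [ 0.589 -0.037]
tape [361.4 147.5] 0.75 [ 0.704 -0.195]
dropper [330.  250.4] 0.71 [ 0.432 -0.118]
gauge [228.2 214.9] 0
[... 204 characters left out ...]
0.69 [ 0.621 -0.018]
fixture [388.2 240.7] 0.48 [ 0.654 -0.277]
fixture [310.8 190.2] 0.41 [0.683 0.078]
index_hole [389.2 240.5] 0.91 [ 0.617 -0.311]
collar [369.7 258.1] 0.58 [ 0.549 -0.313]
collar_grip [368.2 235.7] 0.86 [ 0.546 -0.306]
collar_grip [368.9 257. ] 0.25 [ 0.485 -0.368]
pin_head [309.4 191.4] 0.68 [ 0.584 -0.039]
pin_head [258.5 190.9] 0.62 [0.475 0.049]
pin_head [292.  203.8] 0.6 [ 0.502 -0.069]
pin_head [349.4 189.7] 0.57 [ 0.68  -0.098]
stand [310.5 209. ] 0.89 [ 0.604 -0.02 ]
stand [282. 243.] 0.22 [ 0.434 -0.118]
tape [375. 223.] 0.76 [ 0.693 -0.192]
dropper [279.8 242.3] 0.75 [ 0.431 -0.112]
glasses [310.4 184.9] 0.73 [0.706 0.109]
gauge [256.8 194.5] 0.73 [0.532 0.154]
```

Run:
```python
import cv2,numpy as np
t=cv2.imread('pics/top.png');s=cv2.imread('pics/scene.png')
a=cv2.resize(t[110:290,180:480],(800,480),interpolation=cv2.INTER_CUBIC)
cv2.imwrite('pics/topc.png',a)
cv2.imwrite('pics/scenec.png',cv2.resize(s[150:310,220:460],(780,520),interpolation=cv2.INTER_CUBIC))
```

```text
(no output)
```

View pics/topc.png

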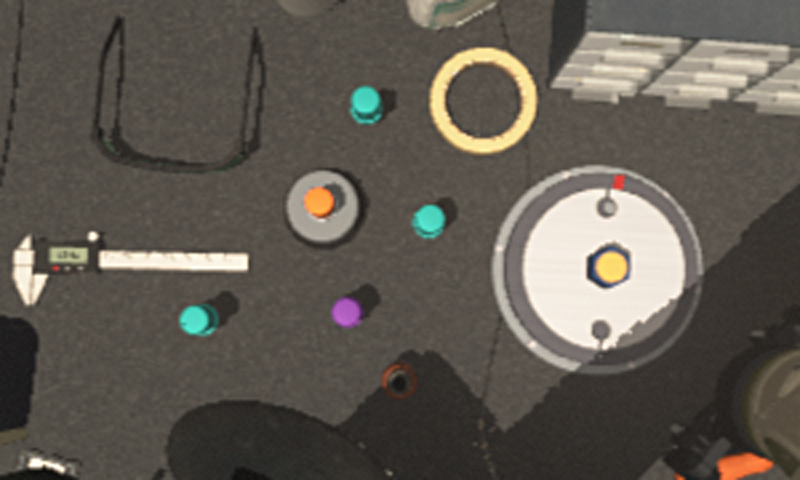

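View pics/scenec.png

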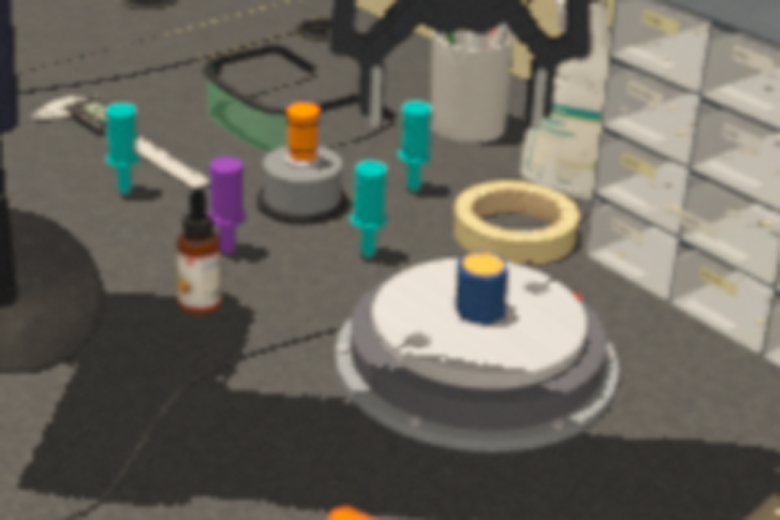

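The orange pin (300,186 top) stands in the grey stand. The look-alikes are turquoise at (317,149), (341,193) and (254,230), and purple at (310,227). The collar's hexagon is at (409,210), the holes at (407,188) and (405,234), and the red mark at (412,178).

Run:
```python
from h import *
C=cam('wrist'); c=cams.read_camera('wrist'); print(np.round(c['mount'],3),C[1]); save('w0.png',C[0])
for t,z in [('index_hole',.032),('collar',.01),('collar_grip',.07)]:
    for d in spotter.landmark_of(t,'wrist')[:2]: print(t,np.round(d['uv'],1),round(d['conf'],2),np.round(onz(d['uv'],C,z)[:2],4))
```

```text
[[-0.    -0.963 -0.269  0.066]
 [ 1.    -0.    -0.001  0.001]
 [ 0.001 -0.269  0.963 -0.142]
 [ 0.     0.     0.     1.   ]] (340.90110199170897, 340.90110199170897, 319.13669425838987, 200.65979629414423)
index_hole [417.5  32.7] 0.64 [ 0.5967 -0.3218]
collar [359.6  64.1] 0.72 [ 0.5428 -0.3092]
collar_grip [365.   57.2] 0.95 [ 0.5403 -0.3086]
```

View pics/w0.png

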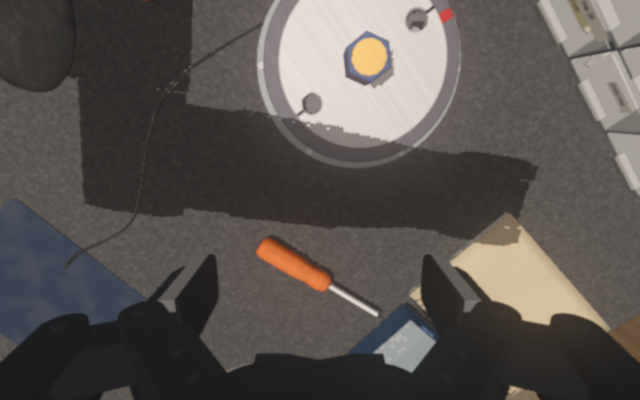

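The wrist view shows the collar holes at (417,20) and (312,103), the red mark at (447,15) and the brass disc at (369,57).

```bash
cat >> h.py <<'E'
def red(img):
    h=cv2.cvtColor(img,cv2.COLOR_RGB2HSV); m=(((h[...,0]<5)|(h[...,0]>174))&(h[...,1]>170)&(h[...,2]>110)).astype(np.uint8)
    n,_,st,ce=cv2.connectedComponentsWithStats(m); return [(st[i,4],ce[i]) for i in range(1,n) if st[i,4]>8]
def brass(img):
    h=cv2.cvtColor(img,cv2.COLOR_RGB2HSV); m=((h[...,0]>15)&(h[...,0]<25)&(h[...,1]>130)&(h[...,2]>130)).astype(np.uint8)
    n,_,st,ce=cv2.connectedComponentsWithStats(m); return [(st[i,4],ce[i]) for i in range(1,n) if st[i,4]>20]
def dark(C,P,z=.045):
    uv=proj([*P,z],C).astype(int); img=cv2.cvtColor(C[0],cv2.COLOR_RGB2GRAY); r=14
    x0,y0=max(uv[0]-r,0),max(uv[1]-r,0); w=img[y0:uv[1]+r,x0:uv[0]+r].astype(float)
    m=(w<np.percentile(w,90)*.72).astype(np.uint8); m=cv2.morphologyEx(m,cv2.MORPH_OPEN,np.ones((5,5),np.uint8))
    M=cv2.moments(m,True); return np.array([M['m10']/M['m00']+x0,M['m01']/M['m00']+y0])
E
python3 - <<'E'
from h import *
for n,hs in [('top',[(407.6,187.6),(405.3,233.7)]),('wrist',[(416.5,20),(312.5,103)])]:
    C=cam(n)
    print(n,[(a,np.round(c,1),np.round(onz(c,C,.032)[:2],4)) for a,c in red(C[0])])
    print(' brass',[(a,np.round(c,1),np.round(onz(c,C,.085)[:2],4)) for a,c in brass(C[0])])
    P=[onz(h,C,.045)[:2] for h in hs]; print(' holes',np.round(P,4), 'mid',np.round(np.mean(P,0),4),'ang',np.degrees(np.arctan2(*(P[0]-P[1])[::-1])),np.linalg.norm(P[0]-P[1]))
    for a,c in red(C[0]):
        v=onz(c,C,.032)[:2]-np.mean(P,0); print(' mark',np.linalg.norm(v),np.degrees(np.arctan2(v[1],v[0])))
E
```

```text
top [(np.int32(25), array([293.5,  87.4]), array([ 0.8523, -0.0133])), (np.int32(11), array([411.5, 177.7]), array([ 0.6235, -0.3216]))]
 brass [(np.int32(35), array([298.6, 186.6]), array([ 0.5897, -0.0373])), (np.int32(91), array([409. , 209.7]), array([ 0.5399, -0.3067]))]
 holes [[ 0.5969 -0.3096]
 [ 0.4809 -0.3054]] mid [ 0.5389 -0.3075] ang -2.0693766572933585 0.11608222109816967
 mark 0.4298543063375351 43.19700862974952
 mark 0.08581739258832126 -9.458282802801612
wrist []
 brass []
 holes [[ 0.5976 -0.3127]
 [ 0.4832 -0.3087]] mid [ 0.5404 -0.3107] ang -2.0005750642997033 0.11452688024337732
```

jog_arm --increments '[[[0.104,0.04,0,0,0,0,0],[0.104,0.04,0,0,0,0,0],[0.104,0.04,0,0,0,0,0],[0.104,0.04,0,0,0,0,0],[0,0,0.1,0,0,-0.04,0],[0,0,0,0,0,0,0],[0,0,0,0,0,0,0]]]'

```text
clock: 2.15
tcp_pos: [0.5409, -0.3093, 0.2059]
orientation: [-0.001, 0.876, 0.482, -0.0]
wrist_force: [-0.7, 0.7, 0.5]
finger_gap: 0.0851
grip_force: 0.0
```

Run:
```python
from h import *
C=cam('wrist'); save('w1.png',C[0]); print(env.get_state()['tcp_pos'])
for t,z in [('index_hole',.032),('collar',.01),('collar_grip',.07)]:
    for d in spotter.landmark_of(t,'wrist')[:2]: print(t,np.round(d['uv'],1),round(d['conf'],2),np.round(onz(d['uv'],C,z)[:2],4))
```

```text
[ 0.54112647 -0.30983757  0.20675108]
index_hole [378.6 155.2] 0.85 [ 0.5986 -0.3209]
collar [320.7 172.3] 0.87 [ 0.5423 -0.3094]
collar_grip [315.3 187.1] 0.67 [ 0.5378 -0.3078]
```

View pics/w1.png

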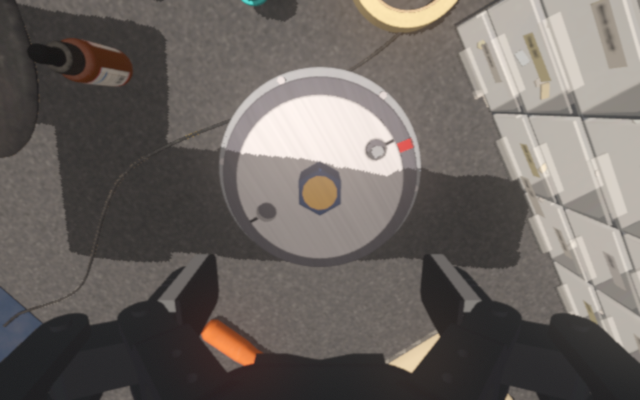

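The holes are at (376,149) and (267,211), the red mark at (405,146) and the disc at (320,192).

Run:
```python
from h import *
C=cam('wrist'); s=env.get_state()
P=[onz(h,C,.045)[:2] for h in [(376,149),(267,211)]]; m=np.mean(P,0)
A=np.degrees(np.arctan2(*(P[0]-P[1])[::-1])); print('mid',m,'ang',A,np.linalg.norm(P[0]-P[1]))
for a,c in red(C[0]):
    q=onz(c,C,.032)[:2]; v=q-m; print('mark',a,np.round(c,1),q,np.linalg.norm(v),np.degrees(np.arctan2(v[1],v[0])))
print('disc',onz((320,192),C,.085))
# body outline by circle through foot edge
g=cv2.cvtColor(C[0],cv2.COLOR_RGB2HSV)
m2=((g[...,0]>8)&(g[...,0]<28)&(g[...,1]>90)).astype(np.uint8)[170:215,300:340]; M=cv2.moments(m2,True)
if M['m00']: u=(M['m10']/M['m00']+300,M['m01']/M['m00']+170); print('disc2',u,M['m00'],onz(u,C,.085))
Y=q2R(s['orientation'])[:,1]; print('tooly',np.degrees(np.arctan2(Y[1],Y[0])),s['tcp_pos'],s['clock'])
```

```text
mid [ 0.5421405  -0.31177188] ang -2.136378696400004 0.11505529894490522
disc [ 0.54165461 -0.3120204   0.085     ]
disc2 (317.42906574394465, 191.30103806228374) 867.0 [ 0.54022331 -0.31043225  0.085     ]
tooly -32.26176191086524 [ 0.54145408 -0.31037731  0.20745629] 2.4
```

Run:
```python
from h import *
C=cam('wrist'); m=np.array([.5421,-.3118])
hs=cv2.cvtColor(C[0],cv2.COLOR_RGB2HSV); print(hs[146,405],C[0][146,405])
I=C[0].astype(int); k=((I[...,0]-I[...,1]>60)&(I[...,0]-I[...,2]>60)).astype(np.uint8)[130:165,390:425]; M=cv2.moments(k,True)
u=(M['m10']/M['m00']+390,M['m01']/M['m00']+130); q=onz(u,C,.032)[:2]; v=q-m; print(u,M['m00'],q,np.linalg.norm(v),np.degrees(np.arctan2(v[1],v[0])))
```

```text
[  1 159 221] [221  89  83]
(402.5, 144.24324324324326) 148.0 [ 0.6235227  -0.32560898] 0.0825853708370715 -9.625559885877252
```

jog_arm --increments '[[[-0.003,0.004,0.15,0,0,0,0],[0,0,0.15,0,0,0,0],[0,0,0.15,0,0,0,0],[0,0,0.15,0,0,0,0],[0,0,0.01,0,0,0,0],[0,0,0,0,0,0,255],[0,0,0,0,0,0,255],[0,0,0,0,0,0,255],[0,0,0,0,0,0,255],[0,0,0,0,0,0,255]]]' --force 40

```text
clock: 3.45
tcp_pos: [0.5414, -0.3107, 0.0561]
orientation: [0.0, 0.875, 0.484, -0.0]
wrist_force: [-4.8, 3.1, 7.5]
finger_gap: 0.033
grip_force: 41.6
```

jog_arm --increments '[[[0,0,0,0,0,0.011,255],[0,0,0,0,0,0.011,255],[0,0,0,0,0,0.011,255],[0,0,0,0,0,0.011,255],[0,0,0,0,0,0,255],[0,0,0,0,0,0,255],[0,0,0,0,0,0,0],[0,0,0,0,0,0,0],[0,0,0,0,0,0,0],[0,0,-0.15,0,0,0,0],[0,0,-0.15,0,0,0,0],[0,0,-0.15,0,0,0,0],[0,0,-0.1,0,0,0,0],[0,0,0,0,0,0,0],[0,0,0,0,0,0,0]]]'

```text
clock: 4.95
tcp_pos: [0.5423, -0.3113, 0.1918]
orientation: [0.001, 0.907, 0.422, 0.0]
wrist_force: [-0.8, 0.2, 0.4]
finger_gap: 0.0852
grip_force: 0.0
```

Run:
```python
from h import *
C=cam('wrist'); s=env.get_state(); print(s['tcp_pos'],s['clock'])
I=C[0]; x0,y0=200,60
save('w2.png',cv2.resize(I[60:270,210:430],(800,764),interpolation=cv2.INTER_CUBIC)[:560])
J=I.astype(int); k=((J[...,0]-J[...,1]>60)&(J[...,0]-J[...,2]>60)).astype(np.uint8)
n,_,st,ce=cv2.connectedComponentsWithStats(k); print([(st[i],ce[i].round(1)) for i in range(1,n) if st[i,4]>20])
```

```text
[ 0.54167734 -0.31073919  0.19053055] 5.0
[(array([393, 127,  16,  15, 157], dtype=int32), array([400.5, 134.2])), (array([219, 340,  37,  29, 743], dtype=int32), array([236.3, 354.2]))]
```

View pics/w2.png

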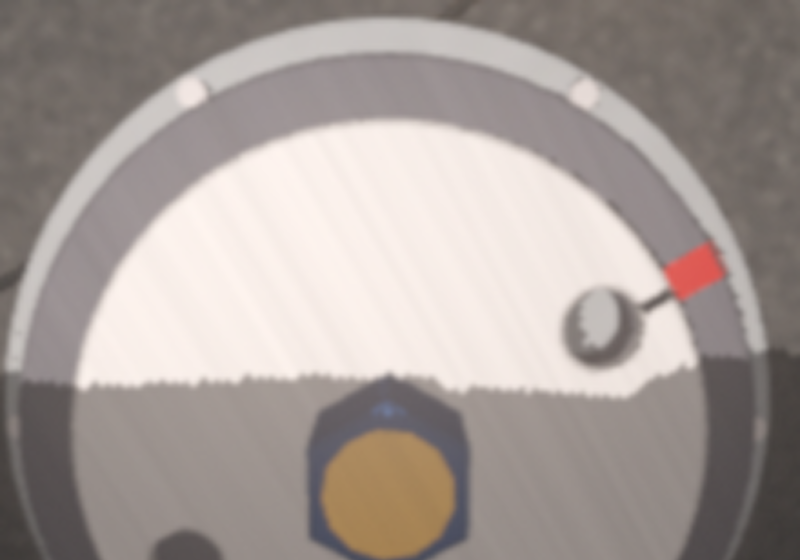

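The first hole is at (375.6,149.9) in the full image, and its line runs almost into the red mark at (400.8,134.5).

Run:
```python
from h import *
C=cam('wrist'); g=cv2.cvtColor(C[0],cv2.COLOR_RGB2GRAY)
w=g[195:235,240:285]; k=(w<85).astype(np.uint8); k=cv2.morphologyEx(k,cv2.MORPH_OPEN,np.ones((7,7),np.uint8)); M=cv2.moments(k,True); h2=(M['m10']/M['m00']+240,M['m01']/M['m00']+195)
w=g[132:168,355:396]; k=(w<140).astype(np.uint8); k=cv2.morphologyEx(cv2.morphologyEx(k,cv2.MORPH_CLOSE,np.ones((9,9))),cv2.MORPH_OPEN,np.ones((9,9),np.uint8)); M1=cv2.moments(k,True); h1=(M1['m10']/M1['m00']+355,M1['m01']/M1['m00']+132)
print(h1,M1['m00'],h2,M['m00'])
for a in (h1,(375.6,149.9)):
    P=[onz(h,C,.045)[:2] for h in (a,h2)]; m=np.mean(P,0); v=onz((400.7,134.4),C,.032)[:2]-m
    A=[np.degrees(np.arctan2(x[1],x[0])) for x in (P[0]-P[1],v)]; print(P,np.linalg.norm(P[0]-P[1]),m,A,np.linalg.norm(v))
```

```text
Traceback (most recent call last):
ZeroDivisionError: float division by zero
```

Run:
```python
from h import *
C=cam('wrist'); g=cv2.cvtColor(C[0],cv2.COLOR_RGB2GRAY)
for h in [(375.6,149.9)]:
  for (x0,x1,y0,y1) in [(355,396,132,168),(238,285,190,240)]:
    w=g[y0:y1,x0:x1]; t,k=cv2.threshold(w,0,1,cv2.THRESH_BINARY_INV+cv2.THRESH_OTSU); k=cv2.morphologyEx(k,cv2.MORPH_CLOSE,np.ones((9,9),np.uint8)) if x0>300 else k
    k=cv2.morphologyEx(k,cv2.MORPH_OPEN,np.ones((7,7),np.uint8)); n,_,st,ce=cv2.connectedComponentsWithStats(k); print(t,[(s.tolist(),(c+[x0,y0]).round(1)) for s,c in zip(st[1:],ce[1:])])
save('w3.png',cv2.resize(C[0][120:240,230:420],(798,504),interpolation=cv2.INTER_CUBIC))
```

```text
181.0 [([13, 8, 28, 28, 501], array([380.3, 152.4]))]
112.0 [([16, 17, 19, 17, 278], array([262.8, 215.1])), ([0, 28, 17, 22, 241], array([243.8, 231. ]))]
```

View pics/w3.png

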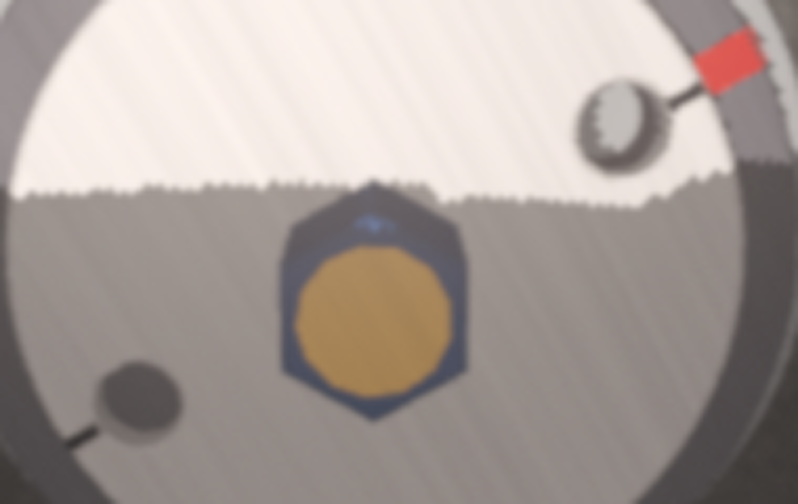

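Here the holes are at (378.1,150) and (262.9,216), and the mark at (404.3,134.8).

Run:
```python
from h import *
def rep(C,h1,h2,mk):
    P=[onz(h,C,.045)[:2] for h in (h1,h2)]; m=np.mean(P,0); q=onz(mk,C,.032)[:2]; v=q-m
    print(np.round(P,4),np.linalg.norm(P[0]-P[1]),'mid',m,'mark',q,[np.degrees(np.arctan2(x[1],x[0])) for x in (P[0]-P[1],v)],np.linalg.norm(v))
for i in range(3):
    C=cam('wrist'); J=C[0].astype(int); k=((J[...,0]-J[...,1]>60)&(J[...,0]-J[...,2]>60)).astype(np.uint8)
    n,_,st,ce=cv2.connectedComponentsWithStats(k); s=env.get_state(); print([ce[j].round(1) for j in range(1,n) if st[j,4]>20 and ce[j][1]<200],s['tcp_pos'],s['joint_pos'])
rep(C,(378.1,150),(262.9,216),(404.3,134.8))
T=cam('top'); print([(c,onz(c,T,.032)[:2]) for a,c in red(T[0])])
I=T[0]; cv2.imwrite('pics/t2.png',cv2.cvtColor(cv2.resize(I[170:245,355:455],(800,600),interpolation=cv2.INTER_CUBIC),cv2.COLOR_RGB2BGR))
```

```text
[array([403.7, 134.2])] [ 0.54119383 -0.31031171  0.18954333] [-6.49199740e-01  4.24721309e-01  1.06311004e-01  1.25529696e+00
 -2.02042051e-05  1.62116543e+00]
[array([403.8, 134.2])] [ 0.54120471 -0.31038239  0.18969084] [-6.49279091e-01  4.24639447e-01  1.06549544e-01  1.25548212e+00
 -2.22951803e-05  1.62119201e+00]
[array([403.7, 134.2])] [ 0.54134558 -0.31042667  0.18992384] [-6.49201251e-01  4.24495161e-01  1.06903908e-01  1.25558154e+00
 -1.65320898e-05  1.62117995e+00]
[[ 0.5981 -0.3196]
 [ 0.4846 -0.3003]] 0.11513251546619435 mid [ 0.54139235 -0.30996187] mark [ 0.6241048  -0.32647781] [np.float64(-9.674884438784606), np.float64(-11.292246375934063)] 0.08434527580934117
[(array([293.52,  87.4 ]), array([ 0.85226048, -0.01329628])), (array([411.66666667, 177.66666667]), array([ 0.62370798, -0.32194397])), (array([545.93203883, 332.7961165 ]), array([ 0.24364964, -0.65956384])), (array([535.13333333, 346.06666667]), array([ 0.21038999, -0.63285398])), (array([528.29268293, 354.2195122 ]), array([ 0.18998168, -0.61596934])), (array([484.48979592, 364.06122449]), array([ 0.16268333, -0.5080947 ]))]
```

jog_arm --increments '[[[0,0,0.15,0,0,0,0],[0,0,0.15,0,0,0,0],[0,0,0.15,0,0,0,0],[0,0,0.086,0,0,0,0],[0,0,0,0,0,0,255],[0,0,0,0,0,0,255],[0,0,0,0,0,0,255],[0,0,0,0,0,0,255],[0,0,0,0,0,0,255],[0,0,0,0,0,0.008,255],[0,0,0,0,0,0,255],[0,0,0,0,0,0,255],[0,0,0,0,0,0,0],[0,0,0,0,0,0,0],[0,0,0,0,0,0,0],[0,0,-0.15,0,0,0,0],[0,0,-0.15,0,0,0,0],[0,0,-0.15,0,0,0,0],[0,0,-0.15,0,0,0,0],[0,0,-0.08,0,0,0,0]]]'

```text
clock: 7.3
tcp_pos: [0.5431, -0.3118, 0.2315]
orientation: [0.003, 0.912, 0.41, 0.001]
wrist_force: [0.6, -0.3, -0.8]
finger_gap: 0.0851
grip_force: 0.0
```

View pics/scene.png

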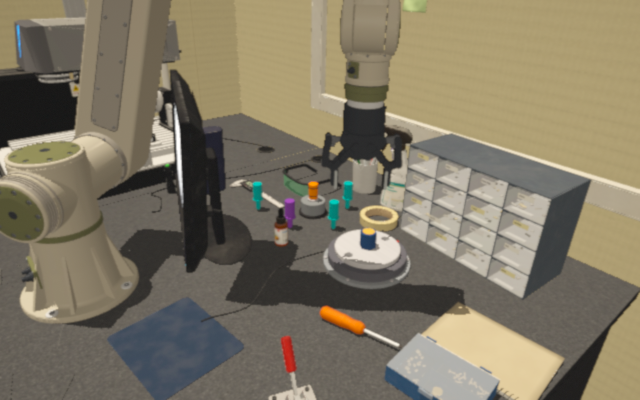

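View pics/top.png

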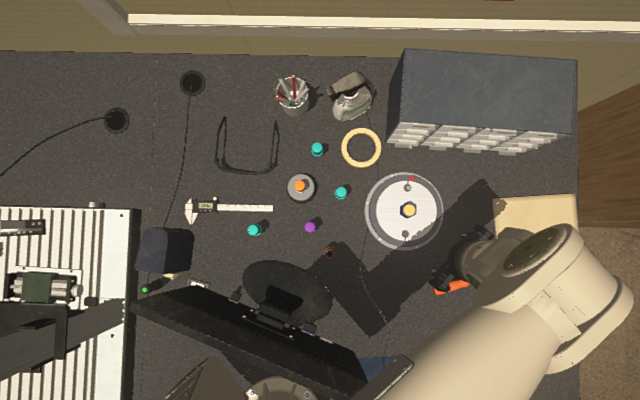

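Run:
```python
from h import *
T=cam('top');S=cam('scene')
def tri(a,b):
    A=[];B=[]
    for uv,C in ((a,T),(b,S)):
        d=onz(uv,C,0)-C[3]; d/=np.linalg.norm(d); Q=np.eye(3)-np.outer(d,d); A.append(Q);B.append(Q@C[3])
    A=np.vstack(A);B=np.hstack(B); x=np.linalg.lstsq(A,B,rcond=None)[0]; return x,np.linalg.norm(A@x-B)
print(tri((410,358),(177,72)),tri((400,365),(177,72)))
for z in(.2,.3,.35,.4,.45): print(z,onz((410,358),T,z)[:2],onz((140,290),T,z)[:2],onz((177,72),S,z)[:2])
```

```text
(array([ 0.23753542, -0.22288074,  0.44924101]), np.float64(0.0847029072423307)) (array([ 0.2335453 , -0.21061333,  0.44785582]), np.float64(0.07299552425009713))
0.2 [ 0.22117501 -0.29199065] [0.34775298 0.29179905] [0.70911001 1.07867719]
0.3 [ 0.25055575 -0.27317296] [0.36382777 0.24924844] [0.50744331 0.58820258]
0.35 [ 0.26524612 -0.26376412] [0.37186516 0.22797313] [0.40660997 0.34296528]
0.4 [ 0.27993648 -0.25435527] [0.37990255 0.20669782] [0.30577662 0.09772798]
0.45 [ 0.29462685 -0.24494643] [0.38793995 0.18542252] [ 0.20494327 -0.14750932]
```

jog_arm --increments '[[[0.135,-0.083,0,0,0,0,0],[0.135,-0.083,0,0,0,0,0],[0.135,-0.083,0,0,0,0,0],[0.135,-0.083,0,0,0,0,0],[0.135,-0.083,0,0,0,0,0],[0.135,-0.083,0,0,0,0,0],[0.135,-0.083,0,0,0,0,0],[0,0,0,0,0,-0.047,0],[0,0,0,0,0,-0.047,0],[0,0,0,0,0,-0.047,0],[0,0,0,0,0,-0.047,0],[0,0,0,0,0,-0.047,0],[0,0,0,0,0,-0.047,0],[0,0,0,0,0,-0.047,0],[0,0,0,0,0,-0.047,0],[0,0,0,0,0,-0.047,0],[0,0,0,0,0,-0.047,0],[0,0,0,0,0,-0.047,0],[0,0,0,0,0,-0.047,0],[0,0,0,0,0,-0.047,0]]]'

```text
clock: 9.4
tcp_pos: [0.5893, -0.0376, 0.2256]
orientation: [-0.001, 0.184, 0.983, -0.0]
wrist_force: [0.9, 1.2, -0.1]
finger_gap: 0.0854
grip_force: 0.0
```

jog_arm --increments '[[[0,0,0,0,0,-0.047,0],[0,0,0,0,0,0,0],[0,0,0,0,0,0,0],[0,0,0,0,0,0,0],[0,0,0,0,0,0,0]]]'

```text
clock: 9.9
tcp_pos: [0.5897, -0.0377, 0.227]
orientation: [-0.0, 0.115, 0.993, -0.0]
wrist_force: [0.3, 0.1, -0.3]
finger_gap: 0.0853
grip_force: 0.0
```

```bash
cat >> h.py <<'E'
def orange(C,z=.0695):
    h=cv2.cvtColor(C[0],cv2.COLOR_RGB2HSV); m=((h[...,0]>5)&(h[...,0]<17)&(h[...,1]>180)&(h[...,2]>120)).astype(np.uint8)
    n,_,st,ce=cv2.connectedComponentsWithStats(m); return [(st[i].tolist(),ce[i].round(1),onz(ce[i],C,z)[:2].round(4)) for i in range(1,n) if st[i,4]>60]
E
python3 - <<'E'
from h import *
C=cam('wrist'); s=env.get_state(); Rt=q2R(s['orientation']); print(s['tcp_pos'],Rt.round(3),s['clock'])
print(orange(C)); save('w4.png',C[0])
for t,z in [('pin_head',.0695),('stand',0)]:
    for d in spotter.landmark_of(t,'wrist')[:4]: 
        p=onz(d['uv'],C,z); print(t,np.round(d['uv'],1),round(d['conf'],2),np.round(p[:2],4),(Rt.T@(p-s['tcp_pos']))/.25)
E
```

```text
[ 0.58974177 -0.03768002  0.22715321] [[-0.974  0.227 -0.   ]
 [ 0.227  0.974 -0.   ]
 [ 0.    -0.    -1.   ]] 9.95
[([303, 181, 27, 28, 279], array([313.8, 199.3]), array([ 0.6013, -0.0479]))]
pin_head [414.9  33.8] 0.61 [0.4857 0.0632] [0.49717858 0.29827582 0.63063191]
pin_head [304.3 283.2] 0.6 [ 0.6819 -0.0767] [-0.39452672 -0.06825507  0.6305857 ]
pin_head [258.7  86.7] 0.56 [ 0.4959 -0.0701] [ 0.33612796 -0.21154198  0.63065522]
stand [317.8 178.7] 0.82 [ 0.5975 -0.0436] [-0.03575573 -0.0159009   0.90861108]
```

View pics/w4.png

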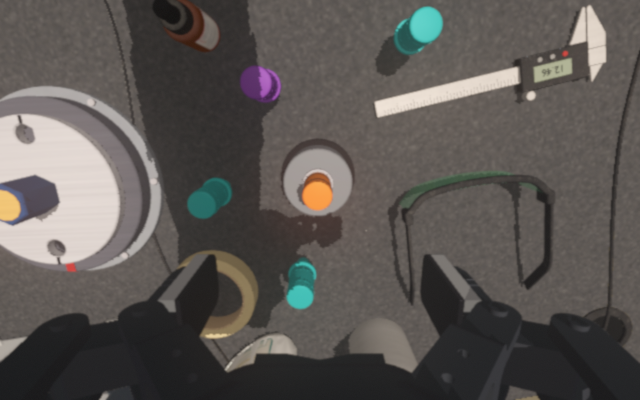

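The orange head's top disc is at (318,194) and the stand top circle at (318,180). The turquoise and purple look-alikes are clear of the fingers.

Run:
```python
from h import *
C=cam('wrist'); s=env.get_state(); Rt=q2R(s['orientation'])
for uv,z in [((318,194),.092),((318,180),.042),((317.8,178.7),.03)]:
    p=onz(uv,C,z); print(p.round(4),((Rt.T@(p-s['tcp_pos']))/.25).round(3))
```

```text
[ 0.5918 -0.0417  0.092 ] [-0.011 -0.014  0.541]
[ 0.5905 -0.0416  0.042 ] [-0.006 -0.014  0.741]
[ 0.5916 -0.0421  0.03  ] [-0.011 -0.015  0.789]
```

jog_arm --increments '[[[-0.01,-0.014,0.14,0,0,0,0],[0,0,0.15,0,0,0,0],[0,0,0.15,0,0,0,0],[0,0,0.15,0,0,0,0],[0,0,0.1,0,0,0,0],[0,0,0,0,0,0,0],[0,0,0,0,0,0,255],[0,0,0,0,0,0,255],[0,0,0,0,0,0,255],[0,0,0,0,0,0,255],[0,0,0,0,0,0,255],[0,0,0,0,0,0,255],[0,0,-0.1,0,0,0,255],[0,0,-0.1,0,0,0,255],[0,0,-0.1,0,0,0,255],[0,0,-0.1,0,0,0,255]]]' --force 50

```text
clock: 11.7
tcp_pos: [0.5911, -0.0416, 0.1557]
orientation: [-0.0, 0.114, 0.993, -0.0]
wrist_force: [1.0, 0.3, -0.8]
finger_gap: 0.0245
grip_force: 50.1
```

jog_arm --increments '[[[0,0,-0.08,0,0,0,255],[-0.04,-0.155,0,0,0,0,255],[-0.04,-0.155,0,0,0,0,255],[-0.04,-0.155,0,0,0,0,255],[-0.04,-0.155,0,0,0,0,255],[-0.04,-0.155,0,0,0,0,255],[-0.04,-0.155,0,0,0,0,255],[-0.04,-0.155,0,0,0,0,255],[0,0,0.08,0,0,0,255],[0,0,0.05,0,0,0,255],[0,0,0,0,0,0,255],[0,0,0,0,0,0,255],[0,0,0,0,0,0,255]]]'

```text
clock: 13.0
tcp_pos: [0.5988, -0.3209, 0.1433]
orientation: [0.0, 0.113, 0.994, -0.0]
wrist_force: [-0.1, -0.6, -1.6]
finger_gap: 0.0246
grip_force: 50.2
```

Run:
```python
from h import *
C=cam('wrist'); s=env.get_state(); print(s['tcp_pos'],s['clock'])
tip=s['tcp_pos']-np.array([0,0,.0405]); print('tip px',proj(tip,C),'hole px',proj([.5984,-.3212,.045],C),'tcpdown',proj([*s['tcp_pos'][:2],.045],C))
S=cam('scene'); a=cv2.resize(C[0][100:300,220:420],(400,400),interpolation=cv2.INTER_CUBIC)
u=proj([.598,-.321,.08],S).astype(int); b=cv2.resize(S[0][u[1]-50:u[1]+50,u[0]-50:u[0]+50],(400,400),interpolation=cv2.INTER_CUBIC); print(u)
save('w5.png',np.hstack([a,b]))
```

```text
[ 0.59892192 -0.32100311  0.14355702] 13.05
tip px [323.27732417 230.95099029] hole px [321.99474009 202.29351774] tcpdown [322.41494027 202.90187552]
[388 227]
```

View pics/w5.png

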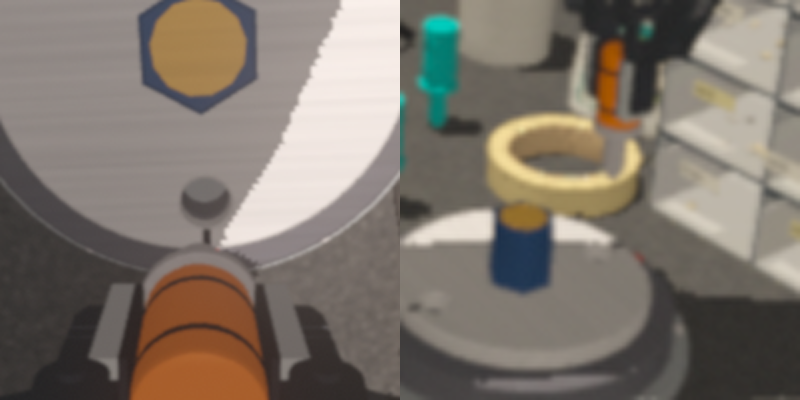

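jog_arm --increments '[[[0.005,0.001,0,0,0,0,255],[0,0,0.06,0,0,0,255],[0,0,0.06,0,0,0,255],[0,0,0.04,0,0,0,255],[0,0,0.03,0,0,0,255],[0,0,0.03,0,0,0,255],[0,0,0.02,0,0,0,255],[0,0,0,0,0,0,255]]]'

```text
clock: 13.9
tcp_pos: [0.5967, -0.3209, 0.0816]
orientation: [-0.0, 0.114, 0.993, 0.0]
wrist_force: [-0.6, 0.3, -1.0]
finger_gap: 0.0246
grip_force: 50.2
```

jog_arm --increments '[[[0,0,0.02,0,0,0,255],[0,0,0.02,0,0,0,255],[0,0,0.02,0,0,0,255],[0,0,0.015,0,0,0,255],[0,0,0.01,0,0,0,255],[0,0,0.006,0,0,0,255],[0,0,0,0,0,0,255]]]'

```text
clock: 14.6
tcp_pos: [0.597, -0.321, 0.0596]
orientation: [-0.0, 0.114, 0.993, 0.0]
wrist_force: [0.1, 0.6, -1.4]
finger_gap: 0.0251
grip_force: 50.5
```

jog_arm --increments '[[[0,0,0.006,0,0,0,255],[0,0,0.005,0,0,0,255],[0,0,0.004,0,0,0,255],[0,0,0,0,0,0,255],[0,0,0,0,0,0,255]]]'

```text
clock: 15.1
tcp_pos: [0.5979, -0.3211, 0.0589]
orientation: [0.001, 0.114, 0.994, -0.0]
wrist_force: [-2.5, 4.8, 13.1]
finger_gap: 0.0248
grip_force: 51.8
```

jog_arm --increments '[[[0,0,0,0,0,0,0],[0,0,0,0,0,0,0],[0,0,0,0,0,0,0],[0,0,0,0,0,0,0],[0,0,0,0,0,0,0],[0,0,-0.1,0,0,0,0],[0,0,-0.15,0,0,0,0],[0,0,-0.15,0,0,0,0],[0,0,-0.15,0,0,0,0],[0,0,0,0,0,0,0],[0,0,0,0,0,0,0],[0,0,0,0,0,0,0],[0,0,0,0,0,0,0]]]'

```text
clock: 16.4
tcp_pos: [0.5962, -0.3206, 0.1913]
orientation: [-0.001, 0.114, 0.993, 0.001]
wrist_force: [0.6, -0.7, -0.1]
finger_gap: 0.0856
grip_force: 0.0
```

Run:
```python
from h import *
C=cam('wrist'); S=cam('scene'); print(env.get_state()['tcp_pos'],orange(C,.0725))
u=proj([.57,-.315,.06],S).astype(int); b=cv2.resize(S[0][u[1]-50:u[1]+50,u[0]-50:u[0]+50],(400,400),interpolation=cv2.INTER_CUBIC)
a=cv2.resize(C[0][80:280,220:420],(400,400)); save('w6.png',np.hstack([a,b]))
```

```text
[ 0.59640663 -0.32077942  0.19166002] []
```

View pics/w6.png

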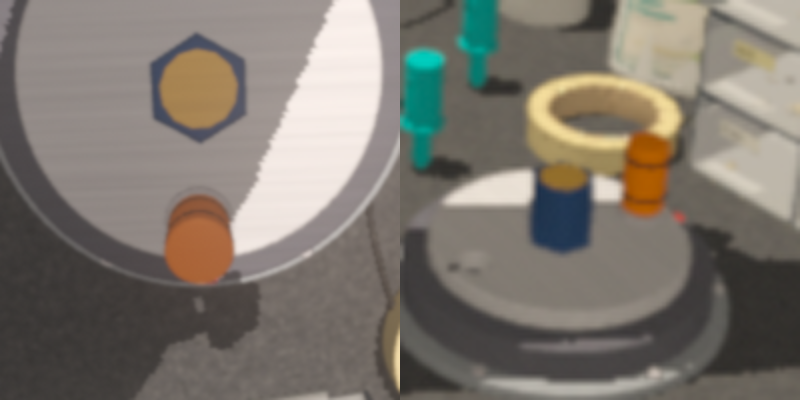

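The pin stands upright with its shoulder on the flange, the collar is level and in line, and the gripper is clear.

```bash
python3 -c "
from h import *
print(ticket.hand_in())"
```

```text
the job is handed in; nothing more can be done
None
```

I turned the collar to the index mark, pushed the orange pin down until its shoulder sat on the flange, let go, and handed the job in at about 16.5 s; the hand-in returned no verdict.

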